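Load a phone board into the test jig and snap its lid shut

ROBOT

A 6-joint arm with a two-finger parallel gripper is mounted at the origin on the work surface. World frame = base frame: x ahead of the robot, y to its left, z up, the work surface at z = 0. Lengths are in m, angles in degrees, forces in N, time in s.
With the tool pointing down it reaches from about 0.375 to 0.75 m from the base axis. Payload 9 kg.
Tool frame: the origin (TCP) lies at the very end of the fingers, on their centre line; the grasp point (between the pads) lies 19 mm behind it (r.grip_depth is the distance from the TCP to the grasp point, in m); z points along the fingers, y is the line along which they close (so a half turn about z gives the same grasp; the last joint's range is limited). The gripper opens to 85 mm and grips with 20 to 120 N. Pads are 22 mm wide; open, the fingers measure 114 mm over their backs; the gripper's body (76 mm by 85 mm) begins 54 mm behind the grasp point. The pads swing forward as they close: fully open they stand 13 mm farther back than shut.
Start: joints at [56.969, 5.964, 5.575, 89.605, 0, 77.527], TCP at [0.211, 0.562, 0.231] pointing down, gripper open.
Joint ranges: [-171.21, 171.21], [-48.23, 106.86], [-62.78, 66.21], [-105.2, 120.99], [-86.42, 89.51], [-180, 180]. Speed limits (degrees/s): [127.2, 127.2, 147.25, 180, 180, 180].

INTERFACE

Orientations are given as [roll, pitch, yaw] about the fixed x, y, z axes, in that order (R = Rz(yaw) Ry(pitch) Rx(roll)).
In Python, from station import r gives the robot as it stands.
- The arm moves only by the shell command python3 -m jog 'ROWS' [FORCE]. ROWS is JSON, a list of rows, each a list of 3 entries, a list of its own where there are three numbers: the turn, a rotation vector about the world's x, y, z each as a share of 2 rad, from -1 to 1, then the shift along the world's x, y, z each as a share of 0.4 m, from -1 to 1, then the closure, from -1 (fully open) to 1 (shut). In form: [[[wx, wy, wz], [dx, dy, dz], fingers], ...]. A call has 1 to 10 rows; each row is the pose to reach, as a shift and turn from the pose commanded when the call began; what a row does not reach only later rows make up. A row lasts 1/10 s, in which the tool goes at most 50 mm and 8.59 degrees, less where a joint would pass 70% of its speed; a pose out of reach is approached as far as the arm can. A call with a number of a shift or a turn outside -1 to 1 is refused whole. A call with a gripper value outside its range is refused whole. The fingers move at their own pace and stop on an object; FORCE is the grip in N (left out, the last holds). Time passes only in rows, so rows that repeat a pose let the fingers close. It gives the time, the measured TCP pose, the force, the opening and the grip force at its end, in the units of the state.
- r.get_obs(): the state, without advancing time (a new reading comes with each control period).
- r.capture(name): name is "scene" or "top"; returns the picture (400x640x3 uint8, red, green, blue); there is no depth.
- r.calibration(name): a dict with "fx", "fy", "cx", "cy" (pixels), "eye" and "rotation" of the camera in the world. Camera axes: x right, y up, looking along -z (the intrinsics and any distortion apply to the point x, -y, -z); pixel columns grow to the right and rows downward; lengths in m; the calibration is good to about 2 mm. A picture is of the moment at which its call begins. calibration takes no time and is no camera call.
- r.job_done(): hands the job in; it is judged then, once.
Trained networks look in the newest picture that a camera, given by its name, has taken for a name from the list of things; names that differ only in an ending like _2 or _b are one class to them, and where a whole thing is asked for, a point or a joint stands for the part that bears it (a point fixed in the world has none). Each returns a list of dicts, best first, with "score" (0 to 1); they miss things now and then, are a little off and sometimes report something else, mostly with a low value. They report only what shows in the picture. A call takes as long as a camera call. They do not tell look-alikes from the thing itself.
- r.masks_of(camera, thing): "pixels" (400x640 bool, what is visible of it) and "at" ([column, row] in pixels, amid what is visible of it).
- r.mark_of(camera, thing): "at" ([column, row] in pixels: a listed point, or the origin of a listed thing).
The state is a dict: "time": time; "joint_positions": joint angles; "joint_vel": joint speeds; "effort": joint torques, N m; "position": TCP position; "ee_rot": TCP orientation; "force": force on the tool from outside, world axes, zero at the start; "moment": the same for the moment, N m; "grip_width": finger opening in m; "gripper_force": force on a finger pad.
Only numpy, scipy, OpenCV 4.12 (cv2) and the standard library are available. Lean on these libraries where they do the work, as an engineer would, in place of code of your own. Each camera call takes 0.05 s, during which the arm holds its last target. There are 200 camera calls.

TASK

Lay the phone circuit board flat in the test jig's nest, then swing the jig's sprung lid over it and press the lid's free edge down, gently, until the spring catch clicks and the lid stays shut by itself. Press no harder than the catch needs (never over 20 N anywhere on the jig), and leave the other things on the bench where they are.

Things in the scene. Friction and masses are not known exactly. Their poses are not given: they have to be found in the camera images.
- board: Phone circuit board: dark green slab 76 x 34 mm, 6 mm thick, with two metal shield cans on top (28 mm wide, 10 mm total height), about 60 g. Origin at the centre of its underside; x along the 76 mm length, y along the 34 mm width, z up. Starts flat on the block. Either way round fits the nest.
- block: Reddish-brown rework block, 100 (x) x 60 (y) x 20 mm high, fixed to the bench; origin at the centre of its underside. Its top is flat and wider than the board.
- jig: Test jig fixed to the bench: black base 160 (x) x 110 (y) x 24 mm high, origin at the centre of its underside, z up. The lid's hinge runs along the jig's y at its -x end, the catch stands at its +x end.
- nest (a point): Centre of the nest floor, on top of the jig's base (24 mm above the bench); axes as the jig's. The board lies here with its length along x. Two end stops and four corner pegs, 7 mm high, stand 1.5 mm clear of a centred board all round at the floor and lean out 2.5 mm as a lead-in; the pegs are by the board's ends: the middle 55 mm of each long side is free for fingers.
- hinge_line (a point): Middle of the lid's hinge axis, 42 mm above the bench, at x = -70 mm of the jig, axes as the jig's; the lid turns about y here. Does not move with the lid. Two steel cheeks, 49 mm high, hold the hinge's ends.
- lid (a joint): Lid angle, rad: 0 level (closed is -0.05 to +0.05), 1.57 upright, up to 2.1 leaning back away from the nest. Starts near 1.65 to 1.95. A weak spring swings an unlatched lid open again (1 to 3 N at its free edge), so push it in unbroken contact all the way, e.g. with closed fingers from behind its outer face, following the arc.
- lid_edge (a point): Press point on the lid's outer face near its free edge, on the centre line, 125 mm from the hinge axis. Moves with the lid; x from hinge to free edge, z out of the outer face. Grey plate 140 mm long from the hinge, 84 mm wide, 8 mm thick, its underface in line with the hinge axis; two 3 mm ribs near its sides; under the free edge hangs a steel tongue, 24 mm wide, 13 mm down, 9 mm out.
- catch_mark (a point): Nominal place of the catch's sprung roller, 80 mm from the jig's centre along x, 37.5 mm above the bench, axes as the jig's; its dark housing stands behind it (x 93 to 110 mm, 44 mm wide, 46 mm high). It holds the lid's tongue. Catch and lid stops together are screwed up to 6.5 mm higher or lower to suit other boards, which no reading tells: feel for the click.
- lid_stops (a point): Midway between the two steel posts (34 mm either side in y) that the shut lid lands on; tops nominally 42 mm above the bench. About 0.08 rad before the lid lands, the tongue meets the roller: pressing near the free edge takes some 9 to 14 N (more nearer the hinge), fading to nothing about 0.03 rad before landing, where the roller snaps over; then the hard posts stop the lid and the force rises steeply.
- screwdriver: Bystander, to be left alone: screwdriver about 160 mm long lying on the mat. Origin at the centre of its underside.
- phone: Bystander, to be left alone: black closed phone, 145 x 70 x 8 mm, lying flat. Origin at the centre of its underside.
- flux_jar: Bystander, to be left alone: white jar, 44 mm across, 45 mm high. Origin at the centre of its underside.
- alcohol_bottle: Bystander, to be left alone: white bottle, 60 mm across, 120 mm high. Origin at the centre of its underside.
- screw_tray: Bystander, to be left alone: small divided white tray, 90 x 60 x 20 mm. Origin at the centre of its underside.
- tweezers: Bystander, to be left alone: steel tweezers about 130 mm long, 8 mm high. Origin at the centre of its underside.
- battery: Bystander, to be left alone: flat black battery, 90 x 36 x 6 mm. Origin at the centre of its underside.
Mind the look-alikes: they are no part of the job. Of the things shaped like the jig, the black one is meant.

How it is judged (in metres and radians):
On the way:
1. the board lies flat in the nest, let go, with the lid still open (x of board in the frame of nest between -0.004 and 0.004 m and y of board in the frame of nest between -0.004 and 0.004 m and z of board in the frame of nest below 0.003 m and angle between board's own z axis and vertical below 0.05 rad and angle between the x axis of board and the x axis of nest, either way round below 0.12 rad and contact force between the fingers and board below 0.2 N and value of joint lid above 0.5 rad), for 0.2 s.
At the end, for the whole second after the job is handed in: The board lies flat in the nest (centred within 4 mm, within 3 mm of the floor, length along the nest's x within 0.12 rad, tilt under 0.05 rad) and the lid stays shut by itself, held by the catch (lid angle under 0.07 rad), all at rest (x of board in the frame of nest between -0.004 and 0.004 m and y of board in the frame of nest between -0.004 and 0.004 m and z of board in the frame of nest below 0.003 m and angle between board's own z axis and vertical below 0.05 rad and angle between the x axis of board and the x axis of nest, either way round below 0.12 rad and value of joint lid below 0.07 rad and velocity of joint lid below 0.05 rad/s and linear speed of board below 0.02 m/s); the robot touches nothing.
It fails at once if the robot pushes on the jig (base, lid or catch) with over 20 N (contact force between any of the fingers, the arm and jig above 20 N).
It fails at once if the board is forced into the jig with over 30 N (contact force between board and jig above 30 N).
It fails at once if a bystander is moved by more than 30 mm (distance of any of screwdriver, phone, flux_jar, alcohol_bottle, screw_tray, tweezers, battery from where it was at the start of the episode above 0.03 m).
It also fails if it takes over 72 s, if anything falls off the work surface, if the arm or the gripper's body presses on something with over 40 N, if the wrist force passes 120 N, or if a joint passes its speed limit or range.

## Working session

There is one attempt and no reset: what is moved stays moved. The work goes in short steps, Python scripts to look and compute and a shell command to move; the robot and the scene stay as the last step left them, time stands still between calls to the robot, and variables do not carry over. Pictures are saved under pics/ and viewed, at most 10 in all, crops included, and the job is handed in when it is done.

```bash
mkdir -p pics; ls; cat > h.py <<'E'
import numpy as np, cv2
from station import r
def ray(cam,px):
    c=r.calibration(cam); R=np.array(c['rotation']); e=np.array(c['eye'])
    d=np.array([(px[0]-c['cx'])/c['fx'],-(px[1]-c['cy'])/c['fy'],-1.])
    return e,R@d
def atz(cam,px,z):
    e,d=ray(cam,px); return e+d*(z-e[2])/d[2]
def proj(cam,p):
    c=r.calibration(cam); q=np.array(c['rotation']).T@(np.array(p)-np.array(c['eye']))
    return np.array([c['cx']+c['fx']*q[0]/-q[2], c['cy']-c['fy']*q[1]/-q[2]])
def save(cam,name):
    im=r.capture(cam); cv2.imwrite(f'pics/{name}.png',im[:,:,::-1]); return im
E
python3 - <<'E'
from h import *
np.set_printoptions(precision=4,suppress=True)
for c in('scene','top'):
    save(c,c+'0'); print(c,r.calibration(c))
    for t in('board','block','jig','nest','hinge_line','lid_edge','catch_mark','lid_stops'):
        try: print(t,[(np.round(m['at'],1),round(m['score'],2)) for m in r.mark_of(c,t)][:4])
        except Exception as e: print(t,e)
print(r.get_obs())
E
```

```text
pics
scene {'fx': 367.40825800285523, 'fy': 367.40825800285523, 'cx': 320.8385495705138, 'cy': 199.5402281873871, 'eye': array([0.8239, 0.4992, 0.8457]), 'rotation': array([ 35.9764,   0.6585, 147.8505])}
board [(array([364.3, 283.6]), 0.67)]
block [(array([363.9, 289. ]), 0.97)]
jig [(array([437.3, 226.7]), 0.9), (array([294.8, 189. ]), 0.71), (array([263.5, 278.9]), 0.62)]
nest [(array([441.5, 224. ]), 0.94), (array([292.8, 188.2]), 0.8)]
hinge_line [(array([412.5, 224.1]), 0.73), (array([271.2, 184.3]), 0.66)]
lid_edge [(array([239.2, 157.9]), 0.92), (array([462.7, 210.4]), 0.9)]
catch_mark [(array([321.5, 181.8]), 0.86), (array([468.4, 218.9]), 0.63)]
lid_stops [(array([316.4, 182.5]), 0.85), (array([463.9, 214.9]), 0.83), (array([267.9, 181.9]), 0.17)]
top {'fx': 369.1754577265431, 'fy': 369.1754577265431, 'cx': 318.13296759401885, 'cy': 198.42672041156686, 'eye': array([0.3066, 0.0348, 1.0461]), 'rotation': array([ 11.7792,  -0.1031, -83.9261])}
board [(array([250.7, 182.1]), 0.9)]
block [(array([253.8, 180. ]), 0.62), (array([254.1, 179.5]), 0.5), (array([305.7, 124.5]), 0.36)
[... 282 characters left out ...]
(array([378.3, 250. ]), 0.19)]
catch_mark [(array([353.4, 213.8]), 0.92), (array([235.3, 299.1]), 0.92)]
lid_stops [(array([232.3, 294.3]), 0.85), (array([360.4, 206.8]), 0.66), (array([306.7, 123.4]), 0.2)]
{'time': 0.9, 'joint_positions': array([56.9701,  5.9628,  5.5733, 89.6064,  0.0024, 77.528 ]), 'joint_vel': array([-0.0348,  0.0354, -0.072 ,  0.03  , -0.0231,  0.0145]), 'effort': array([  0.0012, -55.6753,  50.3774,   0.0005,  -0.0003,  -0.    ]), 'position': array([0.2107, 0.5618, 0.2313]), 'ee_rot': array([179.9955,  -0.0015, 159.4421]), 'force': array([-0.4899,  0.1716,  0.3199]), 'moment': array([-0.0024, -0.0008,  0.0028]), 'gripper_force': 0.0, 'grip_width': 0.08567909898329706}
```

View pictures.

View pics/scene0.png

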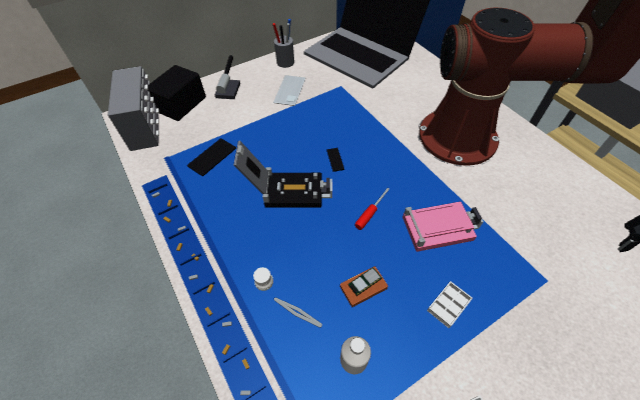

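View pics/top0.png

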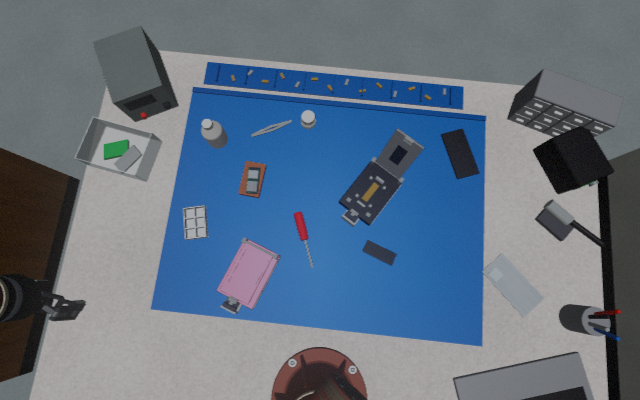

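```bash
sed -i "s/^def ray/from scipy.spatial.transform import Rotation as Ro\ndef rot(c): return Ro.from_euler('xyz',c['rotation'],degrees=True).as_matrix()\ndef ray/; s/np.array(c\['rotation'\])/rot(c)/" h.py
python3 - <<'E'
from h import *
np.set_printoptions(precision=4,suppress=True)
S=dict(board=(364.3,283.6,.020),block=(364,289,0),nest=(441.5,224,.024),nestB=(292.8,188.2,.024),hinge=(412.5,224.1,.042),hingeB=(271.2,184.3,.042),catch=(468.4,218.9,.0375),catchB=(321.5,181.8,.0375),stops=(463.9,214.9,.042))
T=dict(board=(250.7,182.1,.020),block=(253.9,179.8,0),nest=(369.1,193.8,.024),nestB=(246.5,270.3,.024),hinge=(387.9,169.1,.042),hingeB=(261.4,249.2,.042),catch=(353.4,213.8,.0375),catchB=(235.3,299.1,.0375),stops=(360.4,206.8,.042),jig=(372.3,192.2,0),jigB=(248.1,266.8,0))
for c,D in(('scene',S),('top',T)):
    for k,v in D.items(): print(c,k,atz(c,v[:2],v[2]))
E
```

```text
scene board [0.5574 0.2515 0.02  ]
scene block [0.5597 0.2563 0.    ]
scene nest [0.29   0.2271 0.024 ]
scene nestB [ 0.5602 -0.0872  0.024 ]
scene hinge [0.3644 0.1933 0.042 ]
scene hingeB [ 0.61  -0.119  0.042]
scene catch [0.2291 0.2574 0.0375]
scene catchB [ 0.4851 -0.0538  0.0375]
scene stops [0.2332 0.2435 0.042 ]
top board [0.5466 0.2527 0.02  ]
top block [0.5591 0.2487 0.    ]
top nest [ 0.5474 -0.0868  0.024 ]
top nestB [0.2997 0.2279 0.024 ]
top hinge [ 0.6201 -0.1319  0.042 ]
top hingeB [0.3595 0.1927 0.042 ]
top catch [ 0.4831 -0.0464  0.0375]
top catchB [0.2228 0.2439 0.0375]
top stops [ 0.5039 -0.0636  0.042 ]
top jig [ 0.5588 -0.0985  0.    ]
top jigB [0.3095 0.2294 0.    ]
```

```bash
python3 - <<'E'
import cv2,numpy as np
s=cv2.imread('pics/scene0.png');t=cv2.imread('pics/top0.png')
def c(im,x,y,w,h,k): return cv2.resize(im[y:y+h,x:x+w],None,fx=k,fy=k,interpolation=cv2.INTER_CUBIC)
f=lambda im: np.clip(255*(im/255.)**.6,0,255).astype(np.uint8)
a=c(s,230,135,110,75,5)[:, :550]
b=c(t,335,125,95,105,5)
cv2.imwrite('pics/j_s.png',f(c(s,230,135,110,80,7)))
cv2.imwrite('pics/j_t.png',f(c(t,330,125,100,105,5)))
cv2.imwrite('pics/b.png',f(np.hstack([c(s,335,260,57,50,7),c(t,230,155,50,50,7)])))
E
```

```text
(no output)
```

View pics/j_s.png

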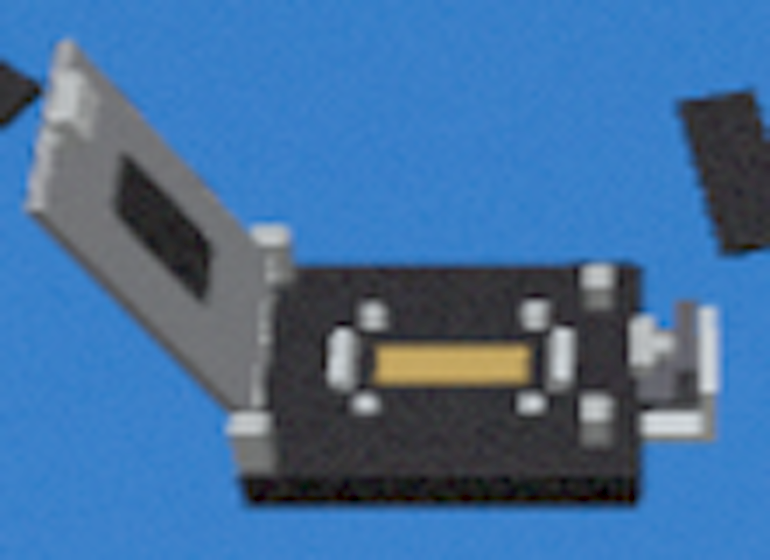

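View pics/j_t.png

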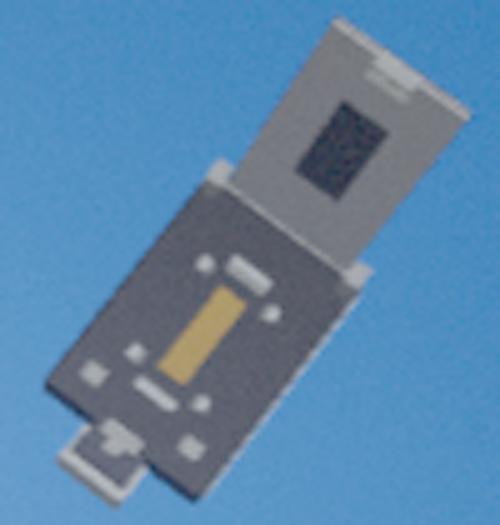

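View pics/b.png

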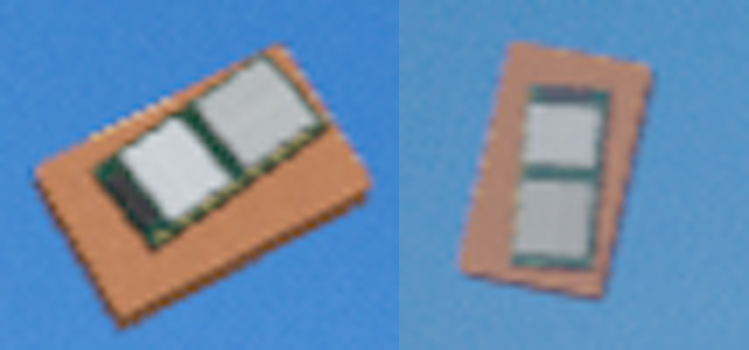

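```bash
cat > fit.py <<'E'
from h import *
from scipy.optimize import least_squares
np.set_printoptions(precision=4,suppress=True)
def px(cam,u,v):
    ox,oy,k={'scene':(230,135,7),'top':(330,125,5),'bs':(335,260,7),'bt':(230,155,7)}[cam]
    if cam=='bt': u-=399
    return np.array([ox+(u+.5)/k-.5, oy+(v+.5)/k-.5])
def B(x,y): return lambda a:(x,y,.024)
def L(x,y,t=0): return lambda a:(-.07+x*np.cos(a)-t*np.sin(a),y,.042+x*np.sin(a)+t*np.cos(a))
F=[('scene',(451,365),B(0,0)),('top',(203.5,335),B(0,0)),
('scene',(640,477),B(.08,.055)),('scene',(640,265),B(.08,-.055)),
('scene',(243,477),B(-.08,.055)),
('top',(45,384),B(.08,-.055)),('top',(193,499),B(.08,.055)),
('scene',(65,38),L(.14,-.042)),('scene',(27,210),L(.14,.042)),
('top',(335,17),L(.14,-.042)),('top',(470,116),L(.14,.042)),]
def res(p):
    x,y,w,a,*s=p; R=Ro.from_euler('z',w).as_matrix(); o=[]
    for c,u,f in F:
        q=proj(c,R@np.array(f(a))+[x,y,0])-px(c,*u)
        o.extend(q+(s[:2] if c=='scene' else s[2:]))
    return np.r_[o,np.array(s)/1.]
if __name__=='__main__':
    best=min((least_squares(res,[.555,-.09,w,1.8,0,0,0,0],loss='soft_l1') for w in (2.6,-.5)),key=lambda b:b.cost)
    print(best.x, np.rad2deg(best.x[2]), best.cost); print(best.fun[:-4].reshape(-1,2))
    s={'bs':best.x[4:6],'bt':best.x[6:8]}
    # stop posts
    for c,us in(('scene',((598,277),(597,407))),('top',((95,370),(192,445)))):
        for u in us: 
            q=atz(c,px(c,*u)-s['bs' if c=='scene' else 'bt'],.042)-[*best.x[:2],0]; print('post',c,Ro.from_euler('z',-best.x[2]).apply(q))
    for c,cam,D in(('bs','scene',{'board':((95,170),(275,52),(328,127),(158,248)),'block':((35,170),(280,42),(371,185),(118,322))}),
             ('bt','top',{'board':((528,86),(610,92),(595,270),(512,262)),'block':((512,42),(652,65),(603,298),(458,270))})):
        for k,C in D.items():
            P=np.array([atz(cam,px(c,*u)-s[c],.026 if k=='board' else .02) for u in C]); m=P.mean(0)
            e=[P[1]-P[0],P[2]-P[1],P[3]-P[2],P[0]-P[3]]
            print(c,k,m,[(round(np.linalg.norm(v),4),round(np.degrees(np.arctan2(v[1],v[0]))%180,1)) for v in e])
E
python3 fit.py
```

```text
Traceback (most recent call last):
  File "fit.py", line 23, in <module>
    best=min((least_squares(res,[.555,-.09,w,1.8,0,0,0,0],loss='soft_l1') for w in (2.6,-.5)),key=lambda b:b.cost)
  File "fit.py", line 23, in <genexpr>
    best=min((least_squares(res,[.555,-.09,w,1.8,0,0,0,0],loss='soft_l1') for w in (2.6,-.5)),key=lambda b:b.cost)
              ~~~~~~~~~~~~~^^^^^^^^^^^^^^^^^^^^^^^^^^^^^^^^^^^^^^^^^^^^^^
  File "fit.py", line 19, in res
    q=proj(c,R@np.array(f(a))+[x,y,0])-px(c,*u)
      ~~~~^^^^^^^^^^^^^^^^^^^^^^^^^^^^
  File "h.py", line 12, in proj
    c=r.calibration(cam); q=rot(c).T@(np.array(p)-np.array(c['eye']))
ValueError: time passes only in moves, steps and waits
```

```bash
sed -i "s/^def rot/CAL={n:r.calibration(n) for n in('scene','top')}\ndef rot/; s/c=r.calibration(cam)/c=CAL[cam]/" h.py; python3 fit.py
```

```text
[ 0.5566 -0.0906  2.5886  2.041  -0.4036  0.5033 -0.1226  0.3375] 148.3141369871081 146.19669826575333
[[ -1.0801   0.6581]
 [  0.2621  -0.4683]
 [ -0.0632 -30.5461]
 [  0.2928  30.3376]
 [  1.9857 -29.8001]
 [ -0.4658  -0.0774]
 [  1.3978   0.6234]
 [ -5.0059  25.83  ]
 [  4.6474 -23.1921]
 [ -0.4659   0.0569]
 [ -0.1011  -0.442 ]]
post scene [0.0631 0.0327 0.042 ]
post scene [ 0.0627 -0.0337  0.042 ]
post top [ 0.0595 -0.0353  0.042 ]
post top [0.0606 0.0323 0.042 ]
bs board [0.5515 0.2482 0.026 ] [(np.float64(0.0775), np.float64(1.7)), (np.float64(0.0321), np.float64(87.1)), (np.float64(0.0739), np.float64(3.1)), (np.float64(0.0338), np.float64(93.4))]
bs block [0.5595 0.2526 0.02  ] [(np.float64(0.0992), np.float64(176.2)), (np.float64(0.0592), np.float64(84.1)), (np.float64(0.0997), np.float64(176.0)), (np.float64(0.0588), np.float64(83.6))]
bt board [0.5534 0.2464 0.026 ] [(np.float64(0.0338), np.float64(91.8)), (np.float64(0.0749), np.float64(3.3)), (np.float64(0.0338), np.float64(90.5)), (np.float64(0.0742), np.float64(3.3))]
bt block [0.5585 0.2502 0.02  ] [(np.float64(0.0591), np.float64(86.4)), (np.float64(0.1), np.float64(176.3)), (np.float64(0.0605), np.float64(85.0)), (np.float64(0.0985), np.float64(175.5))]
```

```bash
sed -i "s/(640,477),B(.08,.055)/(640,477),B(.08,-.055)/; s/(640,265),B(.08,-.055)/(640,265),B(.08,.055)/; s/B(-.08,.055)/B(-.08,-.055)/; s/(65,38),L(.14,-.042)/(65,38),L(.14,.042)/; s/(27,210),L(.14,.042)/(27,210),L(.14,-.042)/" fit.py; python3 fit.py
```

```text
[ 0.556  -0.09    2.5732  2.0478 -0.1856 -0.0891 -0.1815  0.155 ] 147.43509398513933 2.274372781222592
[[-0.5608  0.122 ]
 [-0.0375 -0.4624]
 [ 0.5193 -0.1146]
 [ 0.7401 -0.4811]
 [-0.8949 -0.0699]
 [-0.9327 -0.5629]
 [ 0.5593  0.6024]
 [-0.1846  0.3973]
 [ 0.5242  0.2207]
 [ 0.1749  0.1809]
 [ 0.2447  0.0631]]
post scene [0.0611 0.0316 0.042 ]
post scene [ 0.0618 -0.0345  0.042 ]
post top [ 0.0595 -0.0337  0.042 ]
post top [0.0595 0.0339 0.042 ]
bs board [0.5528 0.2491 0.026 ] [(np.float64(0.0774), np.float64(1.6)), (np.float64(0.032), np.float64(87.1)), (np.float64(0.0738), np.float64(3.1)), (np.float64(0.0337), np.float64(93.4))]
bs block [0.5608 0.2535 0.02  ] [(np.float64(0.0991), np.float64(176.2)), (np.float64(0.0591), np.float64(84.1)), (np.float64(0.0995), np.float64(176.0)), (np.float64(0.0587), np.float64(83.7))]
bt board [0.5529 0.2461 0.026 ] [(np.float64(0.0338), np.float64(91.8)), (np.float64(0.0749), np.float64(3.3)), (np.float64(0.0338), np.float64(90.5)), (np.float64(0.0742), np.float64(3.3))]
bt block [0.558  0.2499 0.02  ] [(np.float64(0.0591), np.float64(86.4)), (np.float64(0.1), np.float64(176.3)), (np.float64(0.0605), np.float64(85.0)), (np.float64(0.0985), np.float64(175.5))]
```

```bash
python3 -m jog '[[[0,0,0.206],[0.856,-0.786,-0.1],-0.2],[[0,0,0.206],[0.856,-0.786,-0.1],-0.2],[[0,0,0.206],[0.856,-0.786,-0.1],-0.2],[[0,0,0.206],[0.856,-0.786,-0.1],-0.2],[[0,0,0.206],[0.856,-0.786,-0.1],-0.2],[[0,0,0.206],[0.856,-0.786,-0.1],-0.2],[[0,0,0.206],[0.856,-0.786,-0.1],-0.2],[[0,0,0.206],[0.856,-0.786,-0.1],-0.2],[[0,0,0.206],[0.856,-0.786,-0.28],-0.2],[[0,0,0.206],[0.856,-0.786,-0.28],-0.2]]'
```

```text
time: 1.9
position: [0.5512, 0.2497, 0.1253]
ee_rot: [180.0, 0.2, -177.0]
force: [0.4, 0.6, -0.7]
grip_width: 0.0507
gripper_force: 0.0
```

```bash
python3 -m jog '[[[0,0,0],[0,0,-0.1],-0.2],[[0,0,0],[0,0,-0.2],-0.2],[[0,0,0],[0,0,-0.247],-0.2],[[0,0,0],[0,0,-0.247],-0.2],[[0,0,0],[0,0,-0.247],-0.2],[[0,0,0],[0,0,-0.247],-0.2]]' && python3 -m jog '[[[0,0,0],[0,0,0],0.4],[[0,0,0],[0,0,0],0.4],[[0,0,0],[0,0,0],0.4],[[0,0,0],[0,0,0],0.4],[[0,0,0],[0,0,0],0.4],[[0,0,0],[0,0,0],0.4]]' 25
```

```text
time: 2.5
position: [0.5504, 0.2516, 0.0285]
ee_rot: [180.0, 0.2, -176.9]
force: [0.3, 0.6, 0.2]
grip_width: 0.0513
gripper_force: 0.0
time: 3.1
position: [0.5501, 0.2515, 0.028]
ee_rot: [180.0, 0.1, -176.9]
force: [-0.7, -0.5, 6.3]
grip_width: 0.0259
gripper_force: 20.7
```

```bash
python3 - <<'E'
from h import *
o=r.get_obs();print(o['position'],o['grip_width'],o['force'],o['moment'],o['joint_vel'],o['joint_positions'])
s=save('scene','g1');t=save('top','g1t')
def c(im,x,y,w,h,k): return cv2.resize(im[y:y+h,x:x+w],None,fx=k,fy=k,interpolation=cv2.INTER_CUBIC)[:,:,::-1]
cv2.imwrite('pics/g1c.png',np.hstack([c(s,315,210,80,100,5),c(t,210,130,80,100,5)]))
E
```

```text
[0.55006412 0.25145427 0.02796576] 0.02588074491789851 [-0.66511673 -0.49725459  6.26467466] [0.04472505 0.20598577 0.01602398] [-0.05415574  0.04325603 -0.04286215 -0.05939852  0.02304309 -0.00299035] [ 1.21892482e+01  1.03238215e+01 -1.10202432e+01  6.85162566e+01
  8.32547277e-03  9.13629329e+00]
```

View pics/g1c.png

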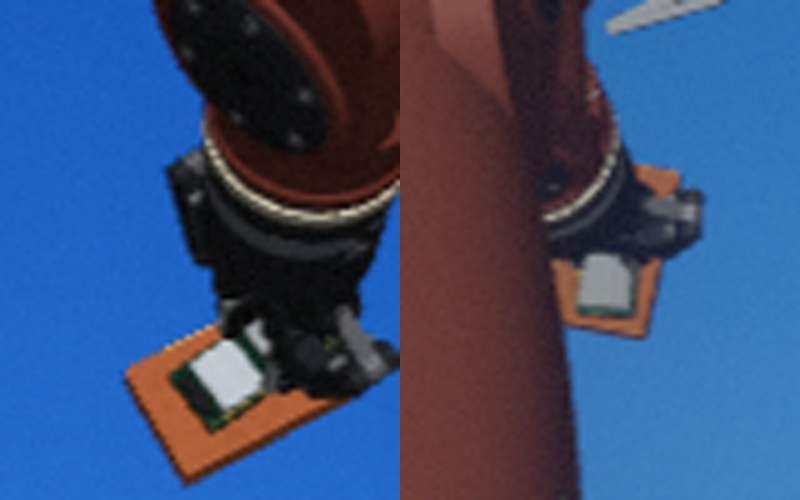

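```bash
python3 -m jog '[[[0,0,0],[0,0,0],-0.2],[[0,0,0],[0,0,0],-0.2],[[0,0,0],[0,0,0],-0.2],[[0,0,0],[0,0,0],-0.2]]' && python3 -m jog '[[[0,0,0],[0.007,-0.009,-0.009],-0.2],[[0,0,0],[0.007,-0.009,-0.018],-0.2],[[0,0,0],[0.007,-0.009,-0.018],-0.2],[[0,0,0],[0.007,-0.009,-0.018],-0.2],[[0,0,0],[0.007,-0.009,-0.018],-0.2]]'
```

```text
time: 3.6
position: [0.5489, 0.2511, 0.0262]
ee_rot: [180.0, -0.0, -177.0]
force: [0.4, 0.1, -0.7]
grip_width: 0.0515
gripper_force: 0.0
time: 4.1
position: [0.5518, 0.2476, 0.0192]
ee_rot: [180.0, -0.0, -176.9]
force: [-0.4, -0.4, 0.2]
grip_width: 0.0513
gripper_force: 0.0
```

```bash
python3 -m jog '[[[0,0,0],[0.001,0,0.005],-0.2],[[0,0,0],[0.001,0,0.005],-0.2],[[0,0,0],[0.001,0,0.005],0.6],[[0,0,0],[0.001,0,0.005],0.6],[[0,0,0],[0.001,0,0.005],0.6],[[0,0,0],[0.001,0,0.005],0.6],[[0,0,0],[0.001,0,0.005],0.6]]' 30
```

```text
time: 4.8
position: [0.5525, 0.2476, 0.0216]
ee_rot: [180.0, 0.0, -177.0]
force: [-1.0, 0.2, 6.0]
grip_width: 0.0329
gripper_force: 30.2
```

```bash
python3 -m jog '[[[0,0,0],[0,0,0.02],0.6],[[0,0,0],[0,0,0.06],0.6],[[0,0,0],[0,0,0.15],0.6],[[0,0,0],[0,0,0.25],0.6],[[0,0,0],[0,0,0.25],0.6],[[0,0,0],[0,0,0.25],0.6]]'; python3 - <<'E'
from h import *
o=r.get_obs();print(o['position'],o['grip_width'],o['force'],o['gripper_force'],o['moment'])
for c in('scene','top'):
    r.capture(c); print([(m['at'],m['score']) for m in r.mark_of(c,'board')])
print(proj('scene',(o['position'])),proj('top',o['position']))
E
```

```text
time: 5.4
position: [0.5532, 0.2477, 0.1232]
ee_rot: [180.0, 0.2, -177.0]
force: [0.1, -0.7, -0.8]
grip_width: 0.0328
gripper_force: 30.0
[0.55322248 0.24773426 0.12316251] 0.03279959322077914 [ 0.07776673 -0.65490557 -0.83999848] 30.022714734077454 [ 0.02792946 -0.00950214  0.01604683]
[([365.3, 262.3], 0.55)]
[]
[368.84675109 262.01184023] [245.94174081 169.98403041]
```

```bash
python3 -m jog '[[[0,0,-0.311],[0.007,-0.844,0],0.6],[[0,0,-0.311],[0.007,-0.844,0],0.6],[[0,0,-0.311],[0.007,-0.844,0],0.6],[[0,0,-0.311],[0.007,-0.844,0],0.6],[[0,0,-0.311],[0.007,-0.844,0],0.6],[[0,0,-0.311],[0.007,-0.844,0],0.6],[[0,0,-0.311],[0.007,-0.844,0],0.6],[[0,0,-0.311],[0.007,-0.844,0],0.6],[[0,0,-0.311],[0.007,-0.844,0],0.6],[[0,0,-0.311],[0.007,-0.844,0],0.6]]'; python3 -m jog '[[[0,0,0],[0,0,-0.1],0.6],[[0,0,0],[0,0,-0.1],0.6],[[0,0,0],[0,0,-0.1],0.6],[[0,0,0],[0,0,-0.1],0.6]]'
```

```text
time: 6.6
position: [0.5546, -0.0891, 0.1205]
ee_rot: [180.0, -0.1, 147.4]
force: [0.2, -0.2, -0.3]
grip_width: 0.0323
gripper_force: 30.1
time: 7.0
position: [0.5556, -0.0896, 0.0826]
ee_rot: [180.0, 0.1, 147.5]
force: [0.1, -0.4, 0.2]
grip_width: 0.0323
gripper_force: 30.3
```

```bash
python3 -m jog '[[[0,0,0],[0.001,-0.001,-0.08],0.6],[[0,0,0],[0.001,-0.001,-0.106],0.6],[[0,0,0],[0.001,-0.001,-0.106],0.6],[[0,0,0],[0.001,-0.001,-0.106],0.6],[[0,0,0],[0.001,-0.001,-0.106],0.6]]'; python3 - <<'E'
from h import *
s=save('scene','n1');t=save('top','n1t')
def c(im,x,y,w,h,k): return np.clip(255*(cv2.resize(im[y:y+h,x:x+w],None,fx=k,fy=k,interpolation=cv2.INTER_CUBIC)[:,:,::-1]/255.)**.6,0,255)
cv2.imwrite('pics/n1c.png',np.hstack([c(s,255,150,80,75,5),c(t,330,150,80,75,5)]))
E
```

```text
time: 7.5
position: [0.5563, -0.0908, 0.0403]
ee_rot: [180.0, 0.1, 147.4]
force: [0.1, 0.1, -0.7]
grip_width: 0.0326
gripper_force: 30.3[ WARN:0@0.529] global loadsave.cpp:1063 imwrite_ Unsupported depth image for selected encoder is fallbacked to CV_8U.
```

View pics/n1c.png

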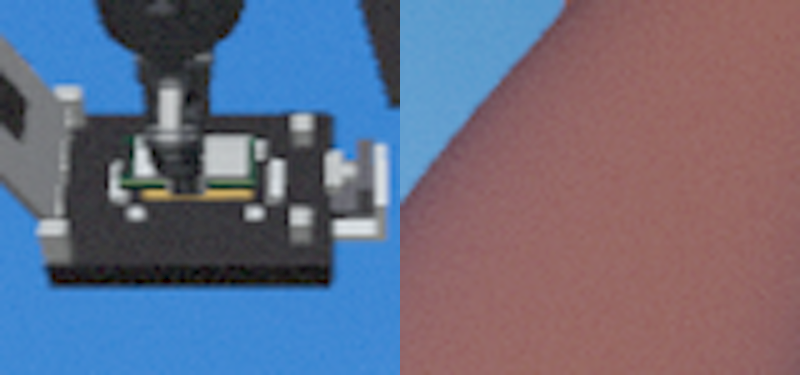

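```bash
python3 - <<'E'
from h import *
np.set_printoptions(precision=1,suppress=True)
R=Ro.from_euler('z',147.4,degrees=True).as_matrix()
def P(x,y,z,dx=0,dy=0):
    q=proj('scene',R@np.array([x+dx,y+dy,z])+[.556,-.09,0])+[.19,.09]   # crop coords
    return (q-[255,150]+.5)*5-.5
for n,z in(('hi',.0447),):
    print('board corners at TCP (front -y)',P(-.038,-.017,z,),P(.038,-.017,z),'back',P(-.038,.017,z),P(.038,.017,z))
print('gold/nest centre',P(0,0,.024),'base corners',P(.08,-.055,.024),P(-.08,-.055,.024),P(.08,.055,.024))
print('end stop inner',P(.0395,0,.024),P(-.0395,0,.024),'top',P(.042,0,.031),P(-.042,0,.031))
print('1mm x:',P(.001,0,.03)-P(0,0,.03))
E
```

```text
board corners at TCP (front -y) [123.2 188.3] [260.5 188.2] back [127.7 140.7] [262.3 140.6]
gold/nest centre [196. 187.] base corners [336.4 265.9] [ 45.7 266. ] [337.6 112.7]
end stop inner [265.6 187. ] [126.5 187.1] top [269.5 179.3] [120.9 179.5]
1mm x: [ 1.8 -0. ]
```

```bash
python3 -m jog '[[[0,0,0],[-0.005,0.005,0],0.6],[[0,0,0],[-0.005,0.005,-0.015],0.6],[[0,0,0],[-0.005,0.005,-0.022],0.6],[[0,0,0],[-0.005,0.005,-0.027],0.6],[[0,0,0],[-0.005,0.005,-0.03],0.6],[[0,0,0],[-0.005,0.005,-0.03],0.6]]'
```

```text
time: 8.2
position: [0.5533, -0.0884, 0.0265]
ee_rot: [180.0, -0.0, 147.4]
force: [-0.9, 0.5, -1.0]
grip_width: 0.0326
gripper_force: 30.3
```

```bash
python3 -m jog '[[[0,0,0],[0,0,-0.002],0.6],[[0,0,0],[0,0,-0.002],0.6],[[0,0,0],[0,0,-0.002],0.1],[[0,0,0],[0,0,-0.002],-0.1],[[0,0,0],[0,0,-0.002],-0.2],[[0,0,0],[0,0,-0.002],-0.2]]' && python3 -m jog '[[[0,0,0],[0,0,0.03],-0.2],[[0,0,0],[0,0,0.1],-0.2],[[0,0,0],[0,0,0.2],-0.2],[[0,0,0],[0,0,0.3],-0.2],[[0,0,0],[0,0,0.4],-0.2],[[0,0,0],[0,0,0.5],0.9],[[0,0,0],[0,0,0.5],1]]'; python3 - <<'E'
from h import *
s=save('scene','n2');t=save('top','n2t')
def c(im,x,y,w,h,k): return np.clip(255*(cv2.resize(im[y:y+h,x:x+w],None,fx=k,fy=k,interpolation=cv2.INTER_CUBIC)[:,:,::-1]/255.)**.6,0,255).astype(np.uint8)
cv2.imwrite('pics/n2c.png',np.hstack([c(s,230,130,110,80,5),c(t,360,120,50,80,5)]))
E
```

```text
time: 8.8
position: [0.5535, -0.0885, 0.026]
ee_rot: [180.0, 0.0, 147.4]
force: [-0.5, 0.2, 0.5]
grip_width: 0.0512
gripper_force: 0.0
time: 9.5
position: [0.5557, -0.0893, 0.2334]
ee_rot: [179.9, 0.6, 147.4]
force: [1.7, 0.0, 0.0]
grip_width: 0.0228
gripper_force: 0.0
```

View pics/n2c.png

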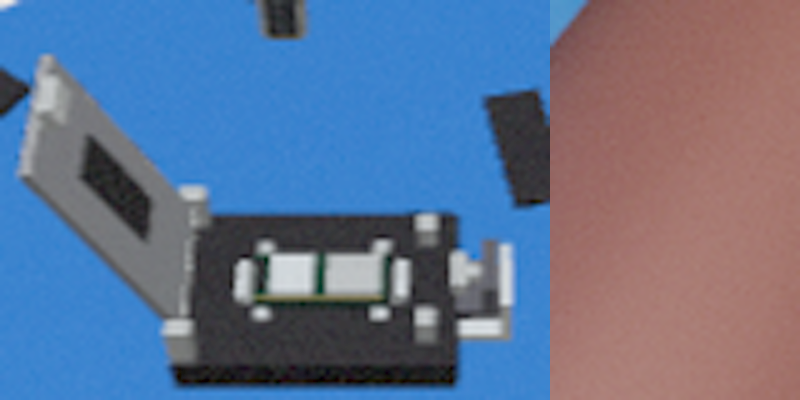

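```bash
python3 -m jog '[[[0,0,0],[0.3685,-0.2356,0],1],[[0,0,0],[0.3685,-0.2356,0],1],[[0,0,0],[0.3685,-0.2356,0],1],[[0,0,0],[0.3685,-0.2356,0],1],[[0,0,0],[0.3685,-0.2356,0],1],[[0,0,0],[0.3685,-0.2356,0],1],[[0,0,0],[0.3685,-0.2356,0],1]]' && python3 - <<'E'
from h import *
import fit
s=save('scene','l1');o=r.get_obs();p=o['position'];print(p,o['ee_rot'],o['grip_width'])
print(Ro.from_euler('z',-147.4,degrees=True).apply(p-[.556,-.09,0]))
# lid angle refit w/ nest-corrected centre
f=lambda q: fit.res([.555,-.0893,2.5732,q[0],-.19,-.09,-.18,.155])[14:22]
b=fit.least_squares(f,[1.9]);print('lid',b.x,b.fun)
E
```

```text
time: 10.3
position: [0.7001, -0.1819, 0.2258]
ee_rot: [180.0, -0.0, 147.4]
force: [0.1, -0.3, 0.2]
grip_width: -0.0
gripper_force: 0.0
[ 0.7002 -0.1819  0.2265] [179.9925   0.0019 147.4428] 3.1167046089546095e-05
[-0.171  -0.0003  0.2265]
lid [2.0583] [-0.1837  0.5893  0.5274  0.4085  0.1429  0.2491  0.1916  0.118 ]
```

```bash
python3 -m jog '[[[0,0,0],[0,0,-0.1],1],[[0,0,0],[0,0,-0.2],1],[[0,0,0],[0,0,-0.216],1],[[0,0,0],[0,0,-0.216],1],[[0,0,0],[0,0,-0.216],1]]'; cat > arc.py <<'E'
from h import *
# jig-frame TCP path for closing; prints shares relative to start
J=np.array([.5555,-.0895]);ex=np.array([-.8425,.5388])
p=r.get_obs()['position']; jx=(p[:2]-J)@ex; print('jig x,z',jx,p[2])
def tcp(a,L=.125):
    if a>1.5708: return -.07+.14*np.cos(a)-.008*np.sin(a)-.011, max(.042+.125*np.sin(a),0)
    return -.07+L*np.cos(a)-.008*np.sin(a)-.011, .042+L*np.sin(a)+.008*np.cos(a)
import sys
for a in eval(sys.argv[1]):
    x,z=tcp(a); d=(x-jx)*ex; print(a,'tcp',round(x,4),round(z,4),'shares',np.round(np.r_[d,z-p[2]]/.4,3))
E
python3 arc.py '[2.05,2,1.9,1.8,1.7,1.6,1.55,1.5,1.4]'
```

```text
time: 10.85
position: [0.7016, -0.1828, 0.1427]
ee_rot: [180.0, 0.2, 147.4]
force: [0.1, 0.2, 0.2]
grip_width: 0.0001
gripper_force: 0.0
jig x,z -0.1733783707780402 0.14266721475337898
2.05 tcp -0.1526 0.1529 shares [-0.044  0.028  0.026]
2 tcp -0.1465 0.1557 shares [-0.057  0.036  0.032]
1.9 tcp -0.1338 0.1603 shares [-0.083  0.053  0.044]
1.8 tcp -0.1206 0.1637 shares [-0.111  0.071  0.053]
1.7 tcp -0.107 0.166 shares [-0.14   0.089  0.058]
1.6 tcp -0.0931 0.1669 shares [-0.169  0.108  0.061]
1.55 tcp -0.0864 0.1671 shares [-0.183  0.117  0.061]
1.5 tcp -0.0801 0.1673 shares [-0.196  0.126  0.061]
1.4 tcp -0.0676 0.1665 shares [-0.223  0.142  0.06 ]
```

```bash
python3 -m jog '[[[0,0,0],[-0.02,0.013,0.01],1],[[0,0,0],[-0.034,0.022,0.018],1],[[0,0,0],[-0.044,0.028,0.024],1],[[0,0,0],[-0.05,0.032,0.028],1],[[0,0,0],[-0.056,0.036,0.031],1],[[0,0,0],[-0.062,0.04,0.034],1],[[0,0,0],[-0.068,0.044,0.036],1],[[0,0,0],[-0.074,0.048,0.039],1],[[0,0,0],[-0.08,0.052,0.042],1],[[0,0,0],[-0.086,0.055,0.044],1]]'; python3 arc.py '[1.7,1.6,1.5,1.4]'
```

```text
time: 11.85
position: [0.6663, -0.1605, 0.1572]
ee_rot: [180.0, -0.0, 147.4]
force: [1.7, 0.3, 0.8]
grip_width: -0.0
gripper_force: 0.5
jig x,z -0.13158819780910577 0.157202155944051
1.7 tcp -0.107 0.166 shares [-0.052  0.033  0.022]
1.6 tcp -0.0931 0.1669 shares [-0.081  0.052  0.024]
1.5 tcp -0.0801 0.1673 shares [-0.108  0.069  0.025]
1.4 tcp -0.0676 0.1665 shares [-0.135  0.086  0.023]
```

```bash
python3 -m jog '[[[0,0,0],[-0.011,0.007,0.005],1],[[0,0,0],[-0.022,0.014,0.01],1],[[0,0,0],[-0.033,0.021,0.015],1],[[0,0,0],[-0.044,0.028,0.019],1],[[0,0,0],[-0.055,0.035,0.022],1],[[0,0,0],[-0.066,0.042,0.023],1],[[0,0,0],[-0.077,0.049,0.024],1],[[0,0,0],[-0.088,0.056,0.025],1],[[0,0,0],[-0.098,0.063,0.025],1],[[0,0,0],[-0.108,0.069,0.025],1]]'; python3 arc.py '[1.5,1.4,1.3,1.2,1.1,1.0,.9]'
```

```text
time: 12.85
position: [0.623, -0.1329, 0.1672]
ee_rot: [180.0, 0.0, 147.4]
force: [1.3, -0.0, 0.1]
grip_width: 0.0001
gripper_force: 0.5
jig x,z -0.08020827003392421 0.16724812606140776
1.5 tcp -0.0801 0.1673 shares [-0.  0.  0.]
1.4 tcp -0.0676 0.1665 shares [-0.026  0.017 -0.002]
1.3 tcp -0.0553 0.1646 shares [-0.053  0.034 -0.007]
1.2 tcp -0.0432 0.1614 shares [-0.078  0.05  -0.015]
1.1 tcp -0.0314 0.157 shares [-0.103  0.066 -0.026]
1.0 tcp -0.0202 0.1515 shares [-0.126  0.081 -0.039]
0.9 tcp -0.0096 0.1449 shares [-0.149  0.095 -0.056]
```

Still in contact; continue along the arc.

```bash
python3 -m jog '[[[0,0,0],[-0.013,0.008,-0.001],1],[[0,0,0],[-0.026,0.017,-0.002],1],[[0,0,0],[-0.039,0.025,-0.004],1],[[0,0,0],[-0.053,0.034,-0.007],1],[[0,0,0],[-0.066,0.042,-0.011],1],[[0,0,0],[-0.078,0.05,-0.015],1],[[0,0,0],[-0.091,0.058,-0.02],1],[[0,0,0],[-0.103,0.066,-0.026],1],[[0,0,0],[-0.115,0.073,-0.032],1],[[0,0,0],[-0.126,0.081,-0.039],1]]'; python3 arc.py '[1.0,.9,.8,.7,.6,.5,.4]'; python3 - <<'E'
from h import *
save('scene','l2'); print([(m['at'],m['score']) for m in r.mark_of('scene','lid_edge')])
E
```

```text
time: 13.85
position: [0.5725, -0.1005, 0.1514]
ee_rot: [180.0, 0.0, 147.4]
force: [0.0, -1.3, 0.4]
grip_width: 0.0004
gripper_force: 0.6
jig x,z -0.020228787291625805 0.1513704913155114
1.0 tcp -0.0202 0.1515 shares [-0.  0.  0.]
0.9 tcp -0.0096 0.1449 shares [-0.022  0.014 -0.016]
0.8 tcp 0.0003 0.1372 shares [-0.043  0.028 -0.035]
0.7 tcp 0.0095 0.1286 shares [-0.063  0.04  -0.057]
0.6 tcp 0.0176 0.1192 shares [-0.08   0.051 -0.08 ]
0.5 tcp 0.0249 0.1089 shares [-0.095  0.061 -0.106]
0.4 tcp 0.031 0.098 shares [-0.108  0.069 -0.133]
[([464.2, 214.5], 0.89), ([285.3, 154.3], 0.81), ([299.0, 313.9], 0.63), ([321.9, 182.5], 0.49), ([349.4, 359.9], 0.47), ([294.1, 187.3], 0.22)]
```

```bash
python3 -m jog '[[[0,0,0],[-0.011,0.007,-0.008],1],[[0,0,0],[-0.022,0.014,-0.017],1],[[0,0,0],[-0.033,0.021,-0.026],1],[[0,0,0],[-0.043,0.028,-0.036],1],[[0,0,0],[-0.053,0.034,-0.047],1],[[0,0,0],[-0.063,0.04,-0.058],1],[[0,0,0],[-0.072,0.046,-0.07],1],[[0,0,0],[-0.08,0.051,-0.082],1],[[0,0,0],[-0.088,0.056,-0.094],1],[[0,0,0],[-0.095,0.061,-0.107],1]]'; python3 arc.py '[.5,.4,.35,.3,.25,.2,.15,.12]'; python3 - <<'E'
from h import *
s=save('scene','l3')
im=cv2.resize(s[115:215,225:345],None,fx=5,fy=5,interpolation=cv2.INTER_CUBIC)[:,:,::-1]
cv2.imwrite('pics/l3c.png',np.clip(255*(im/255.)**.6,0,255).astype(np.uint8))
E
```

```text
time: 14.95
position: [0.5345, -0.0762, 0.1084]
ee_rot: [-180.0, -0.0, 147.4]
force: [-0.7, -0.1, 2.0]
grip_width: 0.0
gripper_force: 0.9
jig x,z 0.024845376706623533 0.10836704605296107
0.5 tcp 0.0249 0.1089 shares [-0.     0.     0.001]
0.4 tcp 0.031 0.098 shares [-0.013  0.008 -0.026]
0.35 tcp 0.0337 0.0924 shares [-0.019  0.012 -0.04 ]
0.3 tcp 0.0361 0.0866 shares [-0.024  0.015 -0.054]
0.25 tcp 0.0381 0.0807 shares [-0.028  0.018 -0.069]
0.2 tcp 0.0399 0.0747 shares [-0.032  0.02  -0.084]
0.15 tcp 0.0414 0.0686 shares [-0.035  0.022 -0.099]
0.12 tcp 0.0421 0.0649 shares [-0.036  0.023 -0.109]
```

View pics/l3c.png

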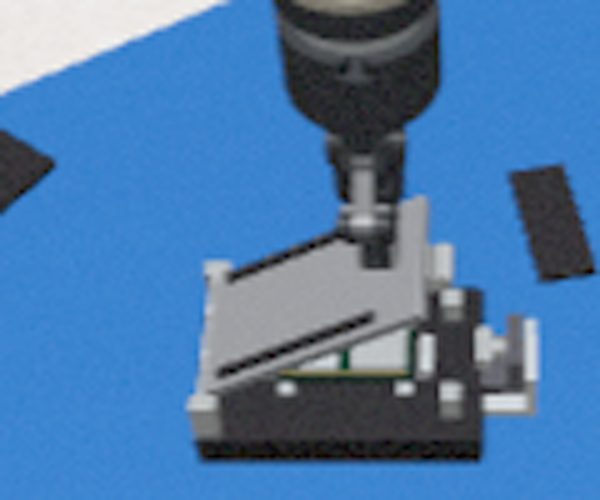

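```bash
python3 -m jog '[[[0,0,0],[-0.007,0.004,-0.013],1],[[0,0,0],[-0.013,0.008,-0.026],1],[[0,0,0],[-0.019,0.012,-0.04],1],[[0,0,0],[-0.024,0.015,-0.054],1],[[0,0,0],[-0.028,0.018,-0.069],1],[[0,0,0],[-0.031,0.02,-0.08],1],[[0,0,0],[-0.033,0.021,-0.089],1],[[0,0,0],[-0.034,0.022,-0.092],1],[[0,0,0],[-0.034,0.022,-0.093],1],[[0,0,0],[-0.034,0.022,-0.093],1]]'; python3 arc.py '[.15,.12,.1,0.05,0]'
```

```text
time: 16.0
position: [0.5211, -0.0674, 0.0716]
ee_rot: [180.0, -0.0, 147.4]
force: [-0.5, -0.7, 1.8]
grip_width: -0.0
gripper_force: 0.7
jig x,z 0.04083339483964704 0.07155792150489787
0.15 tcp 0.0414 0.0686 shares [-0.001  0.001 -0.007]
0.12 tcp 0.0421 0.0649 shares [-0.003  0.002 -0.017]
0.1 tcp 0.0426 0.0624 shares [-0.004  0.002 -0.023]
0.05 tcp 0.0434 0.0562 shares [-0.005  0.004 -0.038]
0 tcp 0.044 0.05 shares [-0.007  0.004 -0.054]
```

```bash
python3 -m jog '[[[0,0,0],[-0.001,0,-0.002],1],[[0,0,0],[-0.001,0.001,-0.004],1],[[0,0,0],[-0.002,0.001,-0.006],1],[[0,0,0],[-0.002,0.001,-0.008],1],[[0,0,0],[-0.002,0.001,-0.01],1]]'
```

```text
time: 16.5
position: [0.5204, -0.067, 0.0675]
ee_rot: [180.0, -0.0, 147.4]
force: [-0.5, -0.1, 1.9]
grip_width: -0.0004
gripper_force: 1.1
```

```bash
python3 -m jog '[[[0,0,0],[0,0,-0.0015],1],[[0,0,0],[0,0,-0.003],1],[[0,0,0],[-0.001,0.001,-0.0045],1],[[0,0,0],[-0.001,0.001,-0.006],1],[[0,0,0],[-0.001,0.001,-0.006],1]]'
```

```text
time: 17.0
position: [0.52, -0.0667, 0.0651]
ee_rot: [180.0, -0.0, 147.4]
force: [-0.5, -0.4, 1.9]
grip_width: 0.0
gripper_force: 0.8
```

```bash
python3 -m jog '[[[0,0,0],[0,0,-0.001],1],[[0,0,0],[0,0,-0.002],1],[[0,0,0],[0,0,-0.003],1],[[0,0,0],[-0.001,0,-0.004],1],[[0,0,0],[-0.001,0,-0.005],1],[[0,0,0],[-0.001,0,-0.005],1]]'
```

```text
time: 17.6
position: [0.5197, -0.0666, 0.0631]
ee_rot: [180.0, 0.0, 147.4]
force: [0.8, 0.1, 1.8]
grip_width: -0.0005
gripper_force: 0.8
```

```bash
python3 -m jog '[[[0,0,0],[0,0,-0.001],1],[[0,0,0],[0,0,-0.002],1],[[0,0,0],[0,0,-0.003],1],[[0,0,0],[-0.001,0,-0.004],1],[[0,0,0],[-0.001,0,-0.004],1]]'
```

```text
time: 18.1
position: [0.5194, -0.0668, 0.0616]
ee_rot: [180.0, 0.0, 147.4]
force: [1.7, 0.3, 0.1]
grip_width: 0.0
gripper_force: 0.8
```

```bash
python3 -m jog '[[[0,0,0],[0,0,-0.001],1],[[0,0,0],[0,0,-0.002],1],[[0,0,0],[0,0,-0.003],1],[[0,0,0],[0,0,-0.004],1],[[0,0,0],[0,0,-0.004],1]]'
```

```text
time: 18.6
position: [0.5192, -0.0667, 0.0599]
ee_rot: [180.0, -0.0, 147.4]
force: [0.4, 1.6, 1.9]
grip_width: -0.0001
gripper_force: 0.8
```

```bash
python3 -m jog '[[[0,0,0],[0,0,-0.001],1],[[0,0,0],[0,0,-0.002],1],[[0,0,0],[0,0,-0.003],1],[[0,0,0],[0,0,-0.004],1],[[0,0,0],[0,0,-0.004],1]]'
```

```text
time: 19.1
position: [0.5191, -0.0667, 0.0582]
ee_rot: [-180.0, -0.0, 147.4]
force: [-0.8, 0.5, 2.0]
grip_width: 0.0003
gripper_force: 0.8
```

```bash
python3 -m jog '[[[0,0,0],[0,0,-0.001],1],[[0,0,0],[0,0,-0.002],1],[[0,0,0],[0,0,-0.003],1],[[0,0,0],[0,0,-0.004],1],[[0,0,0],[0,0,-0.004],1]]'
```

```text
time: 19.6
position: [0.5192, -0.0667, 0.0574]
ee_rot: [-180.0, 0.0, 147.4]
force: [-4.1, 1.6, 8.2]
grip_width: 0.0
gripper_force: 4.2
```

```bash
python3 -m jog '[[[0,0,0],[0,0,-0.001],1],[[0,0,0],[0,0,-0.002],1],[[0,0,0],[0,0,-0.003],1],[[0,0,0],[0,0,-0.003],1]]'
```

```text
time: 20.0
position: [0.5192, -0.0666, 0.0565]
ee_rot: [-180.0, 0.0, 147.4]
force: [-6.0, 3.1, 12.0]
grip_width: 0.0002
gripper_force: 5.8
```

```bash
python3 -m jog '[[[0,0,0],[-0.001,0.0006,0],1],[[0,0,0],[-0.002,0.0012,-0.0005],1],[[0,0,0],[-0.002,0.0012,-0.001],1],[[0,0,0],[-0.002,0.0012,-0.001],1]]'
```

```text
time: 20.4
position: [0.5191, -0.0666, 0.0564]
ee_rot: [180.0, 0.1, 147.4]
force: [-3.5, 1.5, 10.8]
grip_width: 0.0001
gripper_force: 5.6
```

```bash
python3 -m jog '[[[0,0,0],[-0.001,0.0006,-0.0007],1],[[0,0,0],[-0.001,0.0006,-0.0015],1],[[0,0,0],[-0.0015,0.001,-0.002],1],[[0,0,0],[-0.0015,0.001,-0.002],1]]'
```

```text
time: 20.8
position: [0.519, -0.0665, 0.0559]
ee_rot: [180.0, 0.2, 147.4]
force: [-1.6, 0.1, 12.1]
grip_width: -0.0001
gripper_force: 5.5
```

```bash
python3 -m jog '[[[0,0,0],[0,0,-0.0007],1],[[0,0,0],[-0.0005,0.0003,-0.0014],1],[[0,0,0],[-0.0005,0.0003,-0.002],1],[[0,0,0],[-0.0005,0.0003,-0.002],1]]'
```

```text
time: 21.2
position: [0.5189, -0.0665, 0.055]
ee_rot: [180.0, 0.2, 147.4]
force: [-0.1, -1.1, 10.5]
grip_width: -0.0003
gripper_force: 4.9
```

Past the peak; force is falling.

```bash
python3 -m jog '[[[0,0,0],[0,0,-0.0007],1],[[0,0,0],[-0.0005,0.0003,-0.0014],1],[[0,0,0],[-0.0005,0.0003,-0.002],1],[[0,0,0],[-0.0005,0.0003,-0.002],1]]'
```

```text
time: 21.6
position: [0.5188, -0.0664, 0.0541]
ee_rot: [180.0, 0.2, 147.4]
force: [0.7, -0.2, 7.7]
grip_width: -0.0002
gripper_force: 4.2
```

```bash
python3 -m jog '[[[0,0,0],[0,0,-0.0007],1],[[0,0,0],[-0.0005,0.0003,-0.0014],1],[[0,0,0],[-0.0005,0.0003,-0.002],1],[[0,0,0],[-0.0005,0.0003,-0.002],1]]'
```

```text
time: 22.0
position: [0.5187, -0.0664, 0.0532]
ee_rot: [180.0, 0.2, 147.4]
force: [2.1, -1.4, 6.7]
grip_width: -0.0001
gripper_force: 3.3
```

```bash
python3 -m jog '[[[0,0,0],[0,0,-0.0007],1],[[0,0,0],[0,0,-0.0014],1],[[0,0,0],[0,0,-0.002],1],[[0,0,0],[0,0,-0.002],1]]'
```

```text
time: 22.4
position: [0.5185, -0.0663, 0.0521]
ee_rot: [180.0, 0.2, 147.4]
force: [3.1, -2.7, 4.5]
grip_width: -0.0002
gripper_force: 2.3
```

```bash
python3 -m jog '[[[0,0,0],[0,0,-0.0007],1],[[0,0,0],[0,0,-0.0014],1],[[0,0,0],[0,0,-0.002],1],[[0,0,0],[0,0,-0.002],1]]'
```

```text
time: 22.8
position: [0.5166, -0.0651, 0.0497]
ee_rot: [-180.0, -0.1, 147.4]
force: [0.3, -0.8, 1.2]
grip_width: 0.0001
gripper_force: 0.4
```

```bash
python3 -m jog '[[[0,0,0],[0,0,-0.0007],1],[[0,0,0],[0,0,-0.0014],1],[[0,0,0],[0,0,-0.002],1],[[0,0,0],[0,0,-0.002],1]]'
```

```text
time: 23.2
position: [0.517, -0.0653, 0.0492]
ee_rot: [-180.0, -0.0, 147.4]
force: [-0.7, -0.7, 0.2]
grip_width: 0.0002
gripper_force: 0.0
```

```bash
python3 -m jog '[[[0,0,0],[0,0,0.01],1],[[0,0,0],[0,0,0.04],1],[[0,0,0],[0,0,0.12],1],[[0,0,0],[0,0,0.24],1],[[0,0,0],[0,0,0.3],1],[[0,0,0],[0,0,0.3],1],[[0,0,0],[0,0,0.3],1]]'; python3 - <<'E'
from h import *
s=save('scene','l4')
im=cv2.resize(s[115:215,225:345],None,fx=5,fy=5,interpolation=cv2.INTER_CUBIC)[:,:,::-1]
cv2.imwrite('pics/l4c.png',np.clip(255*(im/255.)**.6,0,255).astype(np.uint8))
E
```

```text
time: 23.9
position: [0.5177, -0.0656, 0.1706]
ee_rot: [180.0, 0.1, 147.4]
force: [0.5, 1.0, -1.0]
grip_width: -0.0
gripper_force: 0.0
```

View pics/l4c.png

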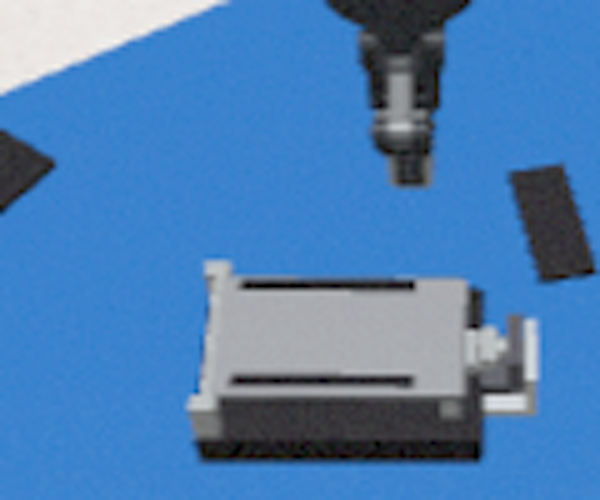

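The lid lies level and stays shut with the robot clear of it (free edge at crop column 470, tongue under the catch at 485, 345).

```bash
python3 -c "
from station import r
print(r.job_done())"
```

```text
the job is handed in; nothing more can be done
None
```

I laid the board in the nest and closed the lid until the catch clicked; it stayed shut after the robot withdrew. The highest jig-force reading was about 14 N, read after each move rather than continuously. The job was handed in at about 24 s, and no verdict came back.

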